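# Fry basket onto the drain bar under the warming lamp

## Robot

A 6-joint arm with a two-finger parallel gripper is mounted at the origin on a cart in front of the work surface, level with it; the furniture and walls round the work are solid. World frame = base frame: x ahead of the robot, y to its left, z up, the work surface at z = 0. Lengths are in mm, angles in degrees, forces in N, time in s.
With the tool pointing down it reaches from about 300 to 850 mm from the base axis. Payload 4.2 kg.
Tool frame: the origin (TCP) lies at the very end of the fingers, on their centre line; the grasp point (between the pads) lies 19 mm behind it; z points along the fingers, y is the line along which they close (so a half turn about z gives the same grasp; the last joint's range is limited). The gripper opens to 91 mm and grips with 3 to 60 N. Pads are 32 mm wide; open, the fingers measure 118 mm over their backs; the gripper's body (76 mm by 178 mm) begins 60 mm behind the grasp point.
Start: joints at [70.932, 18.312, 89.639, -0, 72.044, -1.146], TCP at [176.944, 547.114, 213.976] pointing down, gripper open.
Joint ranges: [-177.97, 177.97], [-48.28, 115.42], [12.27, 149.76], [-77.06, 257.06], [2.81, 150.46], [-146.56, 146.56]. Speed limits (degrees/s): [147.25, 147.25, 180, 180, 180, 180].

## Interface

Orientations are given as [roll, pitch, yaw] about the fixed x, y, z axes, in that order (R = Rz(yaw) Ry(pitch) Rx(roll)).
In Python, from workcell import env, grab_frame gives the robot as it stands. The module is installed in compiled form; this text tells all that it offers.
- The arm moves only by the tool move_arm, never from a script. Its argument "plan" is a list of rows, each an object of numbers: "tx", "ty", "tz": the shift along the tool's x, y, z in cm; "wx", "wy", "wz": the turn, a rotation vector about the tool's x, y, z in rad. In form: [{"tx": .., "ty": .., "tz": .., "wx": .., "wy": .., "wz": ..}, ...]. A call has 1 to 12 rows; each row shifts and turns the commanded pose from where the row before left it, along the tool's axes as they then stand; what a row does not reach is not made up. A row lasts 1/12 s, in which the tool goes at most 41.7 mm and 7.16 degrees, less where a joint would pass 70% of its speed; a pose out of reach is approached as far as the arm can. A call is refused whole if a number of a shift passes 4.17 or a number of a turn 0.125, either way. A call with a gripper value outside its range is refused whole. "gripper" is the finger opening in cm, from 0 to 9.12, set as the call begins (left out, the last holds). The fingers move at their own pace and stop on an object; "force" is the grip in N (left out, the last holds). Time passes only in rows, so rows that do not move let the fingers close. It gives the time, the measured TCP pose, the force, the opening and the grip force at its end, in the units of the state.
- env.state(): the state, without advancing time (a new reading comes with each control period).
- grab_frame(name): name is "scene" or "top" or "wrist"; returns a dict with "color" (420x560x3 uint8, red, green, blue), "vfov" (degrees; the focal length in pixels is half the picture's height over the tangent of half this angle, whatever the lens; pixels are square), "cx", "cy" (the principal point, pixels), "k1" (the pictures are not rectified: a ray, as slopes to the right and down, at radius r is drawn at 1 + k1 r^2 times it, then the intrinsics apply), "view" (4x4, takes a point from world to camera coordinates). Camera axes: x right, y up, looking along -z (the intrinsics and any distortion apply to the point x, -y, -z); pixel columns grow to the right and rows downward; lengths in mm; the calibration is good to about 2 mm. A picture is of the moment at which its call begins. There is no depth.
- env.job_done(): hands the job in; it is judged then, once.
The state is a dict: "time_s": time; "qpos": joint angles; "qvel": joint speeds; "effort": joint torques, N m; "ee_pos": TCP position; "ee_rot": TCP orientation; "force": force on the tool from outside, world axes, zero at the start; "torque": the same for the moment, N m; "gripper_width": finger opening in mm; "gripper_force": force on a finger pad.
Only numpy, scipy, OpenCV 4.12 (cv2) and the standard library are available. Lean on these libraries where they do the work, as an engineer would, in place of code of your own. Each camera call takes 0.05 s, during which the arm holds its last target. There are 200 camera calls.

## Task

Set up the fry station for service: hang the little wire fry basket by its rear hooks on the upper bar of the drain stand, going in at the right-hand end where the splash lip is cut away, and slide it left along the bar, under the lip, until it hangs centred over the drip pan. Then swing the warming lamp round so that it is centred over the basket. Leave the pan and the things round about where they are.

Things in the scene. Friction and masses are not known exactly. Their poses are not given: they have to be found in the camera images.
- fry_basket: small wire-mesh fry basket with red handle, about 0.2 kg, open on top, 110 mm along x, 100 mm along y, 75 mm deep; starts standing on the worktop. Origin: centre of its underside; x points from the handle to the hooks, z up. Hung, it leans some 6 degrees front down, its origin then near x = -69, z = 125 mm of the stand
- grip (a point): point on the basket's red handle, a bar 15 mm wide (y) and 18 mm high, level with the rim: basket x = -95, y = 0, z = 66 mm. The handle runs along x from -71 to -163 mm; the front wall is at x = -55 mm. Axes as the basket's
- hook (a point): where the bar's axis lies in the hooks when hung (basket x = +69, y = 0, z = +75 mm; axes as the basket's). Two 5 mm wire hooks at y = +-35 mm behind the rear wall (x = +55 mm): mouth open downward, 19 mm wide (x = +55 to +74 mm), roof z = 80, top z = 85 mm; prongs end at z = 54 mm, lean back to x = +82 mm and are tied by a wire
- drain_stand: fixed stainless drain stand, 400 mm wide along y, front to its -x. Origin: on the worktop under the middle of the hanging bar; z up. Upright back panel at x = +28 mm. Rest bar, 10 mm thick, along y at x = -2, z = 137 mm: the hung basket's rear wall leans on it. Foot sheet 5 mm high, forward to x = -160 mm
- bar (a point): middle of the hanging bar's axis (stand x = 0, y = 0, z = 200 mm; axes as the stand's). The bar is 10 mm thick and runs along y from -190 to +190 mm between two end cheeks (x = -15 to +31 mm, top z = 219 mm). Hooks glide on it when pushed on the basket's side wall near the bar; pushed far out at the handle they bind
- cutaway (a point): point on the bar's axis in the middle of the cut-away where hooks go on (stand y = -122 mm). There, y = -190 to -60 mm, lip and panel are cut away (panel top z = 170 mm). From y = -60 to +190 mm the splash lip covers the bar from the panel to x = -15 mm, underside z = 220, top 225 mm: no hook can go on or off there
- drip_pan: loose open steel pan, 150 mm along the stand's x, 136 mm along y, 36 mm high, on the stand's foot sheet below the lip-covered part of the bar. Origin: centre of its underside; axes as the stand's. The mark: the basket's middle must hang over the pan's middle, along the bar
- lamp_arm (a joint): angle of the lamp's swing arm about its upright post behind the panel: 0 = arm straight forward over the bar (to the stand's -x), positive = swung to the left (stand's +y); from -0.6 to 1.45. Stiff: stays where left
- lamp_hinge (a point): point on the lamp post's axis (stand x = +46, y = +50, z = 308 mm)
- lamp_head (a point): centre of the lower rim of the copper lamp shade (88 mm wide, z = 252 to 294 mm), 125 mm from the hinge axis; the arm tube runs above it up to z = 327 mm
- lamp_handle (a point): middle of the black handle on the outer side of the shade, a level bar 16 mm thick that points away from the hinge, 189 to 217 mm from the hinge axis (this point: 205 mm), z = 262 mm
- salt_shaker: salt shaker, 44 mm across, 90 mm high, a bystander; origin at the centre of its foot
- ramekin: white ramekin, 69 mm across, 38 mm high, a bystander; origin at the centre of its foot
- tongs: steel tongs, 330 mm long, lying on the worktop to the left, a bystander; origin under the middle
- tin: small tin, 58 mm across, 72 mm high, a bystander; origin at the centre of its foot

How it is judged (in metres and radians):
On the way, in this order (a step that is already met when the one before it is completed fails the run):
1. the basket hangs by its hooks on the bar in the cut-away (x of hook in the frame of bar between -0.012 and 0.012 m and z of hook in the frame of bar between -0.008 and 0.008 m and y of hook in the frame of bar below -0.04 m and angle between fry_basket's own z axis and vertical below 0.25 rad), for 0.2 s.
2. the basket has been slid along the bar under the lip and hangs centred over the pan (x of hook in the frame of bar between -0.012 and 0.012 m and z of hook in the frame of bar between -0.008 and 0.008 m and y of hook in the frame of drip_pan between -0.015 and 0.015 m), for 0.2 s.
3. the lamp has been swung over the basket (y of lamp_head in the frame of fry_basket between -0.025 and 0.025 m), for 0.2 s.
At the end, for the whole second after the job is handed in: The basket hangs still by its hooks on the bar (bar within 12 mm of its place in the hooks, 8 mm in height), upright and square to it within 0.25 rad, its middle within 15 mm of the pan's along the bar; the lamp at rest, its centre within 25 mm of the basket's middle sideways (all of step 2 and all of step 3 and angle between fry_basket's own z axis and vertical below 0.25 rad and angle between the x axis of fry_basket and the x axis of drain_stand, either way round below 0.25 rad and linear speed of fry_basket below 0.02 m/s and velocity of joint lamp_arm between -0.05 and 0.05 rad/s); the robot touches nothing.
It fails at once if the drip pan is shifted by more than 20 mm (distance of drip_pan from where it was at the start of the episode above 0.02 m).
It fails at once if a bystander (salt shaker, ramekin, tongs, tin) is moved by more than 30 mm (distance of any of salt_shaker, ramekin, tongs, tin from where it was at the start of the episode above 0.03 m).
It fails at once if the salt shaker is knocked over (angle between salt_shaker's own z axis and vertical above 0.6 rad).
It also fails if it takes over 72 s, if anything falls off the work surface, if the arm or the gripper's body presses on something with over 40 N, if the wrist force passes 120 N, or if a joint passes its speed limit or range.

## Working session

There is one attempt and no reset: what is moved stays moved. The work goes in short steps, Python scripts to look and compute and a tool call to move; the robot and the scene stay as the last step left them, time stands still between calls to the robot, and variables do not carry over. Pictures are saved under pics/ and viewed, at most 11 in all, crops included, and the job is handed in when it is done.

Besides the shell and the picture viewer there is one more tool, called in YAML: its name, and indented under it one key for each argument. move_arm: Moves the arm, as the interface text tells. Its arguments: {"type":"object","properties":{"plan":{"type":"array","items":{"type":"object","properties":{"tx":{"type":"number"},"ty":{"type":"number"},"tz":{"type":"number"},"wx":{"type":"number"},"wy":{"type":"number"},"wz":{"type":"number"}}}},"gripper":{"type":"number"},"force":{"type":"number"}},"required":["plan"]}

```bash
mkdir -p pics; cat > h.py <<'E'
import numpy as np, cv2
from workcell import env, grab_frame
from scipy.spatial.transform import Rotation as R
def K(f):
    h=f["color"].shape[0]; fl=h/2/np.tan(np.radians(f["vfov"])/2)
    return fl
def proj(f,P):
    P=np.atleast_2d(P); V=np.array(f["view"]); c=P@V[:3,:3].T+V[:3,3]
    u=c[:,0]/-c[:,2]; v=-c[:,1]/-c[:,2]; s=1+f["k1"]*(u*u+v*v)
    return np.c_[f["cx"]+K(f)*u*s, f["cy"]+K(f)*v*s]
def ray(f,px):
    a=np.array([(px[0]-f["cx"])/K(f),(px[1]-f["cy"])/K(f)]); b=a.copy()
    for _ in range(30): b=a/(1+f["k1"]*(b@b))
    V=np.array(f["view"]); d=V[:3,:3].T@np.array([b[0],-b[1],-1]); o=-V[:3,:3].T@V[:3,3]
    return o,d/np.linalg.norm(d)
def atz(f,px,z):
    o,d=ray(f,px); return o+d*(z-o[2])/d[2]
def save(f,n): cv2.imwrite("pics/"+n+".png",cv2.cvtColor(f["color"],cv2.COLOR_RGB2BGR))
E
python3 - <<'E'
from h import *
import pickle
for n in("scene","top","wrist"):
    f=grab_frame(n); save(f,n+"0"); pickle.dump(f,open(n+"0.pkl","wb")); o,d=ray(f,(280,210)); print(n,o.round(),d.round(2),f["vfov"],f["k1"])
print(env.state())
E
```

```text
scene [-810. -492. 1354.] [ 0.72  0.29 -0.63] 44.61742654467125 0.007838918055322427
top [-293.   -8. 1626.] [ 0.49  0.02 -0.87] 46.44185944989967 -0.01747996730667302
wrist [112. 568. 385.] [ 0.23 -0.08 -0.97] 67.39695830585178 -0.0080189006333494
{'time_s': 0.15, 'qpos': array([ 7.09321900e+01,  1.83426383e+01,  8.96873492e+01, -2.77554735e-03,
        7.20439552e+01, -1.14522902e+00]), 'qvel': array([ 0.06638264, -0.10466067, -0.19127835,  0.04924675,  0.02250067,
        0.07113157]), 'effort': array([-8.26010705e-05, -4.12776911e+01, -2.32154274e+01,  7.26490561e-02,
        4.34156321e-02, -1.16333954e-04]), 'ee_pos': array([176.83670129, 546.75786758, 213.33965633]), 'ee_rot': array([-1.79926019e+02,  1.16085716e-03,  1.62078277e+02]), 'force': array([0.24612032, 0.84230744, 1.54664671]), 'torque': array([-0.0197478 ,  0.00745342, -0.01682752]), 'gripper_force': 0.0, 'gripper_width': 91.16399164747621}
```

View pics/scene0.png

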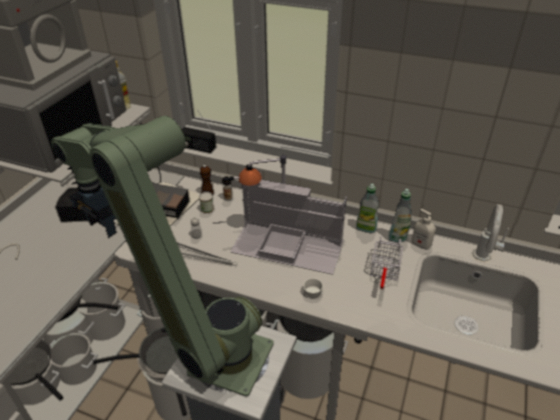

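View pics/top0.png

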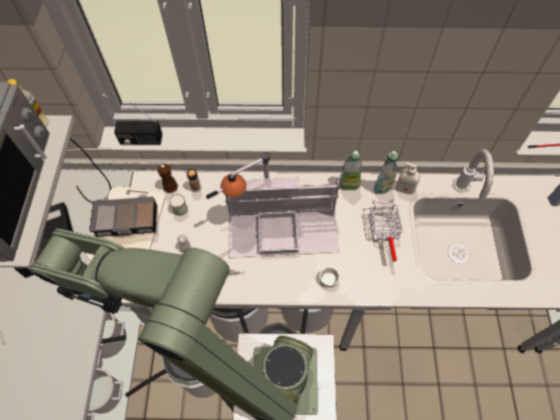

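The scene view shows the basket at about (384,262) with its red handle at (383,278), the stand at (290,230) and the lamp shade at (250,177). In the top view the basket is at (383,222), its handle at (393,250), the pan at (277,233), the shade at (234,185) and the ramekin at (328,279). I'll enlarge the useful part of both views.

```bash
python3 - <<'E'
from h import *
a=cv2.imread("pics/top0.png")[140:300,155:415]; cv2.imwrite("pics/topc.png",cv2.resize(a,None,fx=3,fy=3,interpolation=cv2.INTER_CUBIC))
a=cv2.imread("pics/scene0.png")[145:305,170:430]; cv2.imwrite("pics/scenec.png",cv2.resize(a,None,fx=3,fy=3,interpolation=cv2.INTER_CUBIC))
E
```

```text
(no output)
```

View pics/topc.png

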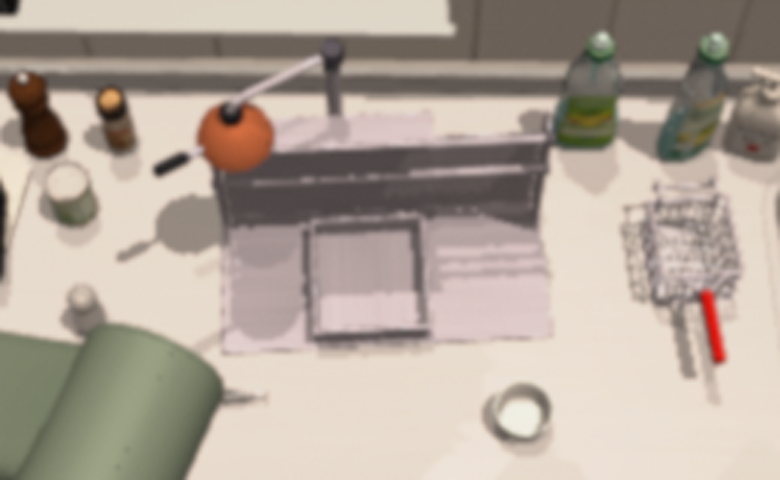

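View pics/scenec.png

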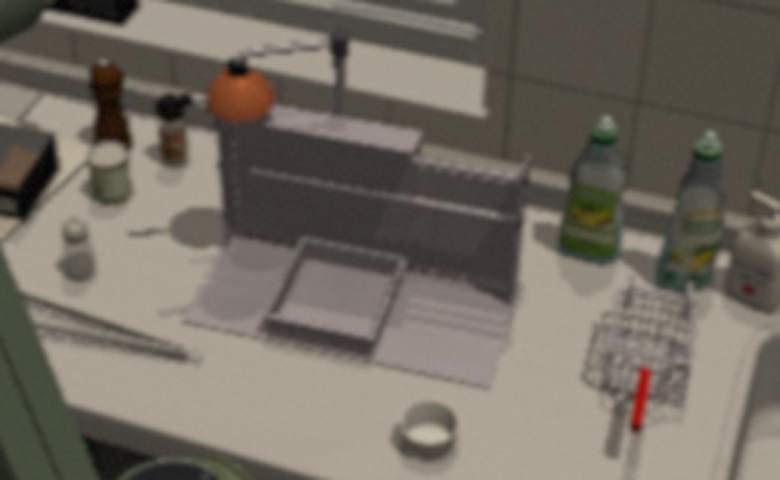

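```bash
cat > fit.py <<'E'
from h import *
import pickle
from scipy.optimize import least_squares
T=pickle.load(open("top0.pkl","rb"));S=pickle.load(open("scene0.pkl","rb"))
ct=lambda u,v:(155+(u+.5)/3-.5,140+(v+.5)/3-.5); cs=lambda u,v:(170+(u+.5)/3-.5,145+(v+.5)/3-.5)
def fit(obs,x0):
    def W(p,P): c,s=np.cos(p[2]),np.sin(p[2]); return np.array([p[0]+c*P[0]-s*P[1],p[1]+s*P[0]+c*P[1],P[2]])
    def r(p): return np.concatenate([(proj(f,W(p,P))[0]-px) for f,P,px in obs])
    q=least_squares(r,x0,loss="soft_l1",x_scale=[100,100,1]); print(q.x[:2].round(1),np.degrees(q.x[2]).round(2),"\n",r(q.x).reshape(-1,2).round(1).tolist()); return q.x
E
python3 - <<'E'
from fit import *
print("sheet",atz(T,ct(223,352),5).round(),atz(T,ct(552,337),5).round(),atz(S,cs(187,320),5).round(),atz(S,cs(492,385),5).round())
st=fit([(T,(-160,200,5),ct(223,352)),(T,(-160,-200,5),ct(552,337)),(S,(-160,200,5),cs(187,320)),(S,(-160,-200,5),cs(492,385)),
 (S,(-15,-195,219),cs(527,178)),(T,(-15,-195,219),ct(548,148))],[600,0,0])
pn=fit([(T,(-75,68,41),ct(311,340)),(T,(-75,-68,41),ct(428,334)),(T,(75,68,41),ct(306,222)),(T,(75,-68,41),ct(417,217)),
 (S,(-75,68,41),cs(266,322)),(S,(-75,-68,41),cs(372,350)),(S,(75,68,41),cs(300,242)),(S,(75,-68,41),cs(405,260))],[600,0,0])
ends=[]
for f in(T,S):
    m=((f["color"][...,0].astype(int)>150)&(f["color"][...,1]<70)&(f["color"][...,2]<70)).astype(np.uint8)
    n,l,s,c=cv2.connectedComponentsWithStats(m); i=1+s[1:,4].argmax(); y,x=np.where(l==i); p=np.c_[x,y].astype(float)
    mu=p.mean(0); d=np.linalg.svd(p-mu)[2][0]; d*=np.sign(d[1]); t=(p-mu)@d; ends.append((mu+d*(t.min()-.3),mu+d*(t.max()+.3)));print(s[i],ends[-1])
ob=[]
for f,e in zip((T,S),ends): ob+=[(f,(-71,0,68),e[0]),(f,(-163,0,68),e[1])]
b=fit(ob,[600,-300,0.2])
c,s=np.cos(st[2]),np.sin(st[2])
d=pn[:2]-st[:2]; print("pan in stand",c*d[0]+s*d[1],-s*d[0]+c*d[1])
w=lambda x,y:(st[0]+c*x-s*y,st[1]+s*x+c*y)
hd=atz(T,ct(235,137),280); print("shade",hd, "hinge",w(46,50), "handle tip", atz(T,ct(160,170),262))
c,s=np.cos(b[2]),np.sin(b[2]);print("grip",b[0]-95*c,b[1]-95*s)
print("ramekin",atz(T,ct(521,402),38),"shaker",atz(T,ct(82,295),90),"bottle",atz(T,ct(585,145),0),atz(T,ct(670,155),0))
for P in [(55,50,75),(55,-50,75),(-55,50,75),(-55,-50,75)]:
    q=proj(T,[b[0]+c*P[0]-s*P[1],b[1]+s*P[0]+c*P[1],P[2]])[0]; print(((q-[155,140])*3).round())
E
```

```text
sheet [424. 209.   5.] [ 449. -188.    5.] [423. 199.   5.] [ 453. -193.    5.]
[595.3  17.4] 3.47 
 [[0.3, 0.1], [1.1, 0.2], [-2.0, -0.6], [-0.7, 0.8], [-0.8, -0.8], [2.6, -2.0]]
[507.1  34. ] 5.01 
 [[1.6, -0.4], [0.8, -1.0], [1.3, 1.9], [1.0, 1.2], [-1.2, -1.3], [-1.0, -3.5], [-0.5, -0.3], [-1.7, 0.0]]
[389 237   7  24  70] (array([389.5991744 , 236.77325292]), array([394.22999926, 260.26042788]))
[381 268   6  18  51] (array([384.8513054, 267.6703746]), array([381.85393975, 285.2794531 ]))
[ 553.6 -358.3] 5.28 
 [[0.2, -0.5], [0.5, -0.2], [-0.2, -0.4], [-0.7, 1.1]]
pan in stand -87.0654992345722 21.912268524915028
shade [556.09119708 176.36971289 280.        ] hinge (np.float64(638.2360463576384), np.float64(70.09187007924933)) handle tip [524.30042721 257.45364096 262.        ]
grip 458.9647739545628 -367.0492334229318
ramekin [ 350.53378868 -145.06278321   38.        ] shaker [456.64854062 366.67232812  90.        ] bottle [ 725.62915431 -242.41263618    0.        ] [ 711.62074177 -352.04574994    0.        ]
[646. 197.]
[727. 191.]
[661. 277.]
[745. 271.]
```

Both views agree to a few mm. In the base frame the stand is at about (595, 17) with yaw 3.5°. The basket is at (554, -358) with yaw 5.3°, and its grip is at (459, -367). The pan is about +22 mm along the bar, and the lamp is swung about 55° left. I'll move towards the basket now and refine with the wrist camera later.

move_arm:
  plan:
    - {"wz": -0.1}
    - {"wz": -0.1}
    - {"wz": -0.1}
    - {"wz": -0.105}
    - {"tx": -0.82,"ty": -3.9}
    - {"tx": -0.82,"ty": -3.9}
    - {"tx": -0.82,"ty": -3.9}
    - {"tx": -0.82,"ty": -3.9}
    - {"tx": -0.82,"ty": -3.9}
    - {"tx": -0.82,"ty": -3.9}
    - {"tx": -0.82,"ty": -3.9}
    - {"tx": -0.82,"ty": -3.9}
  gripper: 6

```text
schema error: expected keys tx, ty, tz, wx, wy, wz
```

move_arm:
  plan:
    - {"tx": -0.82,"ty": -3.9}
    - {"tx": -0.82,"ty": -3.9}
    - {"tx": -0.82,"ty": -3.9}
    - {"tx": -0.82,"ty": -3.9}
    - {"tx": -0.82,"ty": -3.9}
    - {"tx": -0.82,"ty": -3.9}
    - {"tx": -0.82,"ty": -3.9}
    - {"tx": -0.82,"ty": -3.9}
    - {"tx": -0.82,"ty": -3.9}
    - {"tx": -0.82,"ty": -3.9}
    - {"tx": -0.82,"ty": -3.9}
    - {"tx": -0.82,"ty": -3.9}

```text
schema error: expected keys tx, ty, tz, wx, wy, wz
```

move_arm:
  plan:
    - {"tx": 0,"ty": 0,"tz": 0,"wx": 0,"wy": 0,"wz": -0.1}
    - {"tx": 0,"ty": 0,"tz": 0,"wx": 0,"wy": 0,"wz": -0.1}
    - {"tx": 0,"ty": 0,"tz": 0,"wx": 0,"wy": 0,"wz": -0.1}
    - {"tx": 0,"ty": 0,"tz": 0,"wx": 0,"wy": 0,"wz": -0.105}
    - {"tx": -0.82,"ty": -3.9,"tz": 0,"wx": 0,"wy": 0,"wz": 0}
    - {"tx": -0.82,"ty": -3.9,"tz": 0,"wx": 0,"wy": 0,"wz": 0}
    - {"tx": -0.82,"ty": -3.9,"tz": 0,"wx": 0,"wy": 0,"wz": 0}
    - {"tx": -0.82,"ty": -3.9,"tz": 0,"wx": 0,"wy": 0,"wz": 0}
    - {"tx": -0.82,"ty": -3.9,"tz": 0,"wx": 0,"wy": 0,"wz": 0}
    - {"tx": -0.82,"ty": -3.9,"tz": 0,"wx": 0,"wy": 0,"wz": 0}
    - {"tx": -0.82,"ty": -3.9,"tz": 0,"wx": 0,"wy": 0,"wz": 0}
    - {"tx": -0.82,"ty": -3.9,"tz": 0,"wx": 0,"wy": 0,"wz": 0}
  gripper: 6

```text
time_s: 1.15
ee_pos: [270.8, 240.6, 213.8]
ee_rot: [-180.0, 0.0, -174.7]
force: [1.0, -0.3, -0.5]
gripper_width: 59.5
gripper_force: 0.0
```

move_arm:
  plan:
    - {"tx": -0.82,"ty": -3.9,"tz": 0,"wx": 0,"wy": 0,"wz": 0}
    - {"tx": -0.82,"ty": -3.9,"tz": 0,"wx": 0,"wy": 0,"wz": 0}
    - {"tx": -0.82,"ty": -3.9,"tz": 0,"wx": 0,"wy": 0,"wz": 0}
    - {"tx": -0.82,"ty": -3.9,"tz": 0,"wx": 0,"wy": 0,"wz": 0}
    - {"tx": -0.82,"ty": -3.9,"tz": 0,"wx": 0,"wy": 0,"wz": 0}
    - {"tx": -0.82,"ty": -3.9,"tz": 0,"wx": 0,"wy": 0,"wz": 0}
    - {"tx": -0.82,"ty": -3.9,"tz": 0,"wx": 0,"wy": 0,"wz": 0}
    - {"tx": -0.82,"ty": -3.9,"tz": 0,"wx": 0,"wy": 0,"wz": 0}
    - {"tx": -0.82,"ty": -3.9,"tz": 0,"wx": 0,"wy": 0,"wz": 0}
    - {"tx": -0.82,"ty": -3.9,"tz": 0,"wx": 0,"wy": 0,"wz": 0}
    - {"tx": -0.82,"ty": -3.9,"tz": 0,"wx": 0,"wy": 0,"wz": 0}
    - {"tx": 0,"ty": 0,"tz": 0,"wx": 0,"wy": 0,"wz": 0}

```text
time_s: 2.15
ee_pos: [402.4, -182.4, 213.7]
ee_rot: [-179.8, 0.1, -175.0]
force: [0.7, 0.1, -0.4]
gripper_width: 59.5
gripper_force: 0.0
```

move_arm:
  plan:
    - {"tx": -0.8,"ty": -3.8,"tz": 0,"wx": 0,"wy": 0,"wz": 0}
    - {"tx": -0.8,"ty": -3.8,"tz": 0,"wx": 0,"wy": 0,"wz": 0}
    - {"tx": -0.8,"ty": -3.8,"tz": 0,"wx": 0,"wy": 0,"wz": 0}
    - {"tx": -0.8,"ty": -3.8,"tz": 0,"wx": 0,"wy": 0,"wz": 0}
    - {"tx": -0.8,"ty": -3.8,"tz": 0,"wx": 0,"wy": 0,"wz": 0}
    - {"tx": 0,"ty": 0,"tz": 0,"wx": 0,"wy": 0,"wz": 0}
    - {"tx": 0,"ty": 0,"tz": 0,"wx": 0,"wy": 0,"wz": 0}

```text
time_s: 2.73
ee_pos: [457.6, -362.7, 212.7]
ee_rot: [179.9, -0.1, -174.8]
force: [0.2, 0.3, -0.1]
gripper_width: 60.1
gripper_force: 0.0
```

```bash
python3 - <<'E'
from h import *
import pickle
f=grab_frame("wrist"); pickle.dump(f,open("w1.pkl","wb")); save(f,"w1"); a=env.state(); print(a["ee_pos"],a["ee_rot"])
m=((f["color"][...,0].astype(int)>110)&(f["color"][...,1]<60)&(f["color"][...,2]<60)).astype(np.uint8)
n,l,s,c=cv2.connectedComponentsWithStats(m); i=1+s[1:,4].argmax(); print(s[i])
r=cv2.minAreaRect(np.argwhere(l==i)[:,::-1].astype(np.float32)); print(r); bx=cv2.boxPoints(r); print([atz(f,p,75).round(1).tolist() for p in bx])
E
```

```text
[ 457.25321104 -361.38640354  212.96883364] [ 1.79874249e+02 -8.07316892e-02 -1.74763308e+02]
[271 191  11  29 274]
((276.0, 205.0), (28.0, 10.0), 90.0)
[[449.8, -373.0, 75.0], [448.9, -363.1, 75.0], [477.9, -360.5, 75.0], [478.8, -370.6, 75.0]]
```

View pics/w1.png

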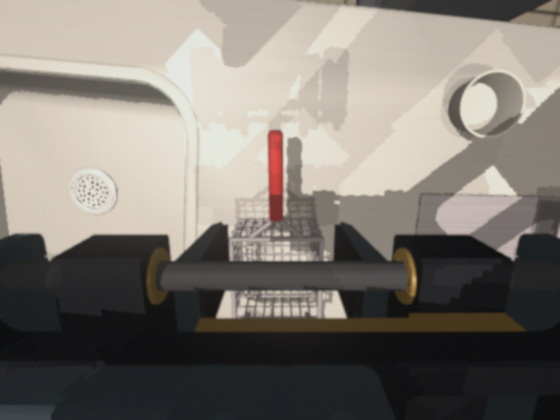

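The wrist view, with image up pointing towards the robot, shows the red handle from (276,131) to (276,220). The basket lies below it, partly hidden by the gripper. I'll measure the handle with this calibration.

```bash
python3 - <<'E'
from h import *
import pickle
f=pickle.load(open("w1.pkl","rb")); c=f["color"].astype(int)
m=((c[...,0]>90)&(c[...,0]>2*c[...,1])&(c[...,0]>2*c[...,2])).astype(np.uint8)
n,l,s,_=cv2.connectedComponentsWithStats(m); i=1+s[1:,4].argmax(); print(s[i])
for v in(135,150,170,190,210):
    x=np.where(l[v]==i)[0]; a,b=atz(f,(x.min()-.5,v),75),atz(f,(x.max()+.5,v),75); print(v,x.min(),x.max(),((a+b)/2).round(1),np.linalg.norm(a-b).round(1))
x,y,w,h,_=s[i]; print(atz(f,(276,y),75).round(1),atz(f,(276,y+h),75).round(1))
print("front wall rim",atz(f,(233,238),75).round(),atz(f,(322,238),75).round())
E
```

```text
[ 269  131   13   89 1036]
135 269 281 [ 395.1 -373.7   75. ] 12.4
150 269 281 [ 409.3 -372.5   75. ] 12.6
170 270 281 [ 428.5 -370.4   75. ] 11.8
190 270 281 [ 448.4 -368.6   75. ] 12.0
210 270 280 [ 469.  -367.4   75. ] 11.1
[ 391.4 -373.1   75. ] [ 479.4 -365.5   75. ]
front wall rim [ 503. -408.   75.] [ 494. -316.   75.]
```

move_arm:
  plan:
    - {"tx": 0,"ty": -0.66,"tz": 0,"wx": 0,"wy": 0,"wz": 0}
    - {"tx": 0,"ty": 0,"tz": 3.2,"wx": 0,"wy": 0,"wz": 0}
    - {"tx": 0,"ty": 0,"tz": 3.2,"wx": 0,"wy": 0,"wz": 0}
    - {"tx": 0,"ty": 0,"tz": 3.2,"wx": 0,"wy": 0,"wz": 0}
    - {"tx": 0,"ty": 0,"tz": 3,"wx": 0,"wy": 0,"wz": 0}
    - {"tx": 0,"ty": 0,"tz": 2.5,"wx": 0,"wy": 0,"wz": 0}
    - {"tx": 0,"ty": 0,"tz": 1.5,"wx": 0,"wy": 0,"wz": 0}
    - {"tx": 0,"ty": 0,"tz": 0,"wx": 0,"wy": 0,"wz": 0}
    - {"tx": 0,"ty": 0,"tz": 0,"wx": 0,"wy": 0,"wz": 0}

```text
time_s: 3.53
ee_pos: [458.1, -367.5, 48.0]
ee_rot: [180.0, -0.0, -174.7]
force: [0.5, -0.3, 0.2]
gripper_width: 60.1
gripper_force: 0.0
```

move_arm:
  plan:
    - {"tx": 0,"ty": 0,"tz": 0,"wx": 0,"wy": 0,"wz": 0}
    - {"tx": 0,"ty": 0,"tz": 0,"wx": 0,"wy": 0,"wz": 0}
    - {"tx": 0,"ty": 0,"tz": 0,"wx": 0,"wy": 0,"wz": 0}
    - {"tx": 0,"ty": 0,"tz": 0,"wx": 0,"wy": 0,"wz": 0}
    - {"tx": 0,"ty": 0,"tz": 0,"wx": 0,"wy": 0,"wz": 0}
    - {"tx": 0,"ty": 0,"tz": 0,"wx": 0,"wy": 0,"wz": 0}
    - {"tx": 0,"ty": 0,"tz": 0,"wx": 0,"wy": 0,"wz": 0}
    - {"tx": 0,"ty": 0,"tz": 0,"wx": 0,"wy": 0,"wz": 0}
  gripper: 0.8
  force: 50

```text
time_s: 4.2
ee_pos: [458.2, -368.4, 48.0]
ee_rot: [180.0, 0.0, -174.7]
force: [0.4, 0.1, 1.9]
gripper_width: 14.6
gripper_force: 50.0
```

move_arm:
  plan:
    - {"tx": 0,"ty": 0,"tz": -1,"wx": 0,"wy": 0,"wz": 0}
    - {"tx": 0,"ty": 0,"tz": -2.5,"wx": 0,"wy": 0,"wz": 0}
    - {"tx": 0,"ty": 0,"tz": -3,"wx": 0,"wy": 0,"wz": 0}
    - {"tx": 0,"ty": 0,"tz": -3,"wx": 0,"wy": 0,"wz": 0}
    - {"tx": 0,"ty": 0,"tz": -3,"wx": 0,"wy": 0,"wz": 0}
    - {"tx": 0,"ty": 0,"tz": -3,"wx": 0,"wy": 0,"wz": 0}
    - {"tx": 0,"ty": 0,"tz": -2.5,"wx": 0,"wy": 0,"wz": 0}
    - {"tx": 0,"ty": 0,"tz": 0,"wx": 0,"wy": 0,"wz": 0}
    - {"tx": 0,"ty": 0,"tz": 0,"wx": 0,"wy": 0,"wz": 0.03}

```text
time_s: 4.95
ee_pos: [458.5, -368.9, 229.7]
ee_rot: [-179.9, 0.1, -176.5]
force: [-0.2, -0.2, -3.2]
gripper_width: 15.0
gripper_force: 50.0
```

move_arm:
  plan:
    - {"tx": 0.4,"ty": 1,"tz": 0,"wx": 0,"wy": 0,"wz": 0}
    - {"tx": 0.4,"ty": 2,"tz": 0,"wx": 0,"wy": 0,"wz": 0}
    - {"tx": 0.4,"ty": 3,"tz": 0,"wx": 0,"wy": 0,"wz": 0}
    - {"tx": 0.4,"ty": 3,"tz": 0,"wx": 0,"wy": 0,"wz": 0}
    - {"tx": 0.4,"ty": 3,"tz": 0,"wx": 0,"wy": 0,"wz": 0}
    - {"tx": 0.4,"ty": 3,"tz": 0,"wx": 0,"wy": 0,"wz": 0}
    - {"tx": 0.4,"ty": 3,"tz": 0,"wx": 0,"wy": 0,"wz": 0}
    - {"tx": 0.4,"ty": 3,"tz": 0,"wx": 0,"wy": 0,"wz": 0}
    - {"tx": 0.4,"ty": 3,"tz": 0,"wx": 0,"wy": 0,"wz": 0}
    - {"tx": 0.4,"ty": 1.5,"tz": 0,"wx": 0,"wy": 0,"wz": 0}
    - {"tx": 0,"ty": 0,"tz": 0,"wx": 0,"wy": 0,"wz": 0}
    - {"tx": 0,"ty": 0,"tz": 0,"wx": 0,"wy": 0,"wz": 0}

```text
time_s: 5.95
ee_pos: [401.4, -115.7, 227.3]
ee_rot: [180.0, -0.1, -176.3]
force: [0.1, -0.1, -2.8]
gripper_width: 14.8
gripper_force: 50.0
```

```bash
cat > ov.py <<'E'
from h import *
import pickle,sys
def views(name,st,boxes,drawb=True):
    a=env.state(); print(a["ee_pos"].round(1),a["ee_rot"].round(1),a["force"].round(1),a["gripper_width"])
    c,s=np.cos(st[2]),np.sin(st[2]); W=lambda x,y,z:(st[0]+c*x-s*y,st[1]+s*x+c*y,z)
    g=np.array(a["ee_pos"])+[0,0,19]; Rb=R.from_euler("xyz",a["ee_rot"],degrees=True).as_matrix()@np.diag([-1,1,-1])
    B=lambda x,y,z: g+Rb@(np.array([x+95,y,z-66]))
    segs=[((0,-190,200),(0,190,200),(0,255,255)),((-15,-60,225),(-15,190,225),(255,255,0)),((-15,-190,219),(31,-190,219),(255,0,255)),((-160,200,5),(-160,-200,5),(0,255,0)),((-160,200,5),(28,200,5),(0,255,0)),((-160,-200,5),(28,-200,5),(0,255,0))]
    out=[]
    for n,(x0,y0,x1,y1,k) in boxes.items():
        f=grab_frame(n); pickle.dump(f,open(f"{name}_{n}.pkl","wb"))
        im=cv2.resize(cv2.cvtColor(f["color"],cv2.COLOR_RGB2BGR)[y0:y1,x0:x1],None,fx=k,fy=k,interpolation=cv2.INTER_CUBIC)
        pr=lambda P:tuple(int(v) for v in ((proj(f,P)[0]-[x0,y0]+.5)*k-.5))
        if drawb:
            for p,q,col in segs: cv2.line(im,pr(W(*p)),pr(W(*q)),col,1)
            for y in(-35,35): cv2.line(im,pr(B(55,y,80)),pr(B(74,y,80)),(0,0,255),1)
            cv2.line(im,pr(B(82,-35,54)),pr(B(82,35,54)),(0,0,255),1)
        out.append(im)
    w=max(i.shape[1] for i in out); out=[cv2.copyMakeBorder(i,0,0,0,w-i.shape[1],cv2.BORDER_CONSTANT) for i in out]
    cv2.imwrite(f"pics/{name}.png",np.vstack(out)); print(np.vstack(out).shape)
E
python3 - <<'E'
from ov import *
views("v1",(595.3,17.4,np.radians(3.47)),{"top":(220,150,380,225,5),"scene":(235,175,395,250,4)} and {"top":(220,150,380,225,5-1),"scene":(235,170,395,245,4)})
E
```

```text
[ 401.4 -115.7  227.3] [ 1.800e+02 -1.000e-01 -1.763e+02] [ 0.1 -0.1 -2.8] 14.77010911219052
(600, 640, 3)
```

View pics/v1.png

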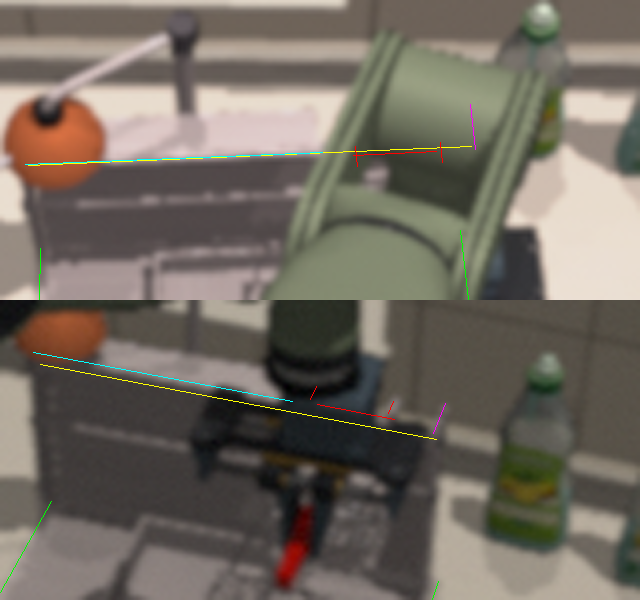

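The arm hides the hooks in both fixed views, and the red hook markers and yellow bar line come only from the model. The starting pictures have clear views of the rest bar (bright line) and the bar in the cut-away, so I'll fit those to sub-pixel accuracy.

```bash
cat > rb.py <<'E'
from fit import *
st=(595.3,17.4,np.radians(3.47)); c,s=np.cos(st[2]),np.sin(st[2]); W=lambda x,y,z:np.array([st[0]+c*x-s*y,st[1]+s*x+c*y,z])
# profile along stand-x/vertical: sample image across feature, peak offset in px
def prof(f,P,n=9,step=.25):
    g=cv2.cvtColor(f["color"],cv2.COLOR_RGB2GRAY).astype(np.float32); q=proj(f,P)[0]
    return g,q
for nm,f in(("top",T),("scene",S)):
    g=cv2.cvtColor(f["color"],cv2.COLOR_RGB2GRAY).astype(np.float32)
    for lab,z,x,ys in(("rest",137,-2,(150,110,70,30,-10,-50,-90,-130,-170)),("bar",200,0,(-75,-95,-115,-135,-155,-175))):
        print(nm,lab)
        for y in ys:
            q=proj(f,W(x,y,z))[0]; u=int(round(q[0])); 
            cols=[proj(f,W(x,y+d,z))[0] for d in(-9,-6,-3,0,3,6,9)]
            vs=np.arange(-8,8.1,1)
            pr=np.mean([[cv2.getRectSubPix(g,(1,1),(float(a[0]),float(a[1]+v)))[0,0] for v in vs] for a in cols],0)
            print(y,pr.round().astype(int).tolist())
E
python3 rb.py
```

```text
top rest
150 [97, 91, 85, 80, 75, 74, 76, 89, 104, 99, 83, 74, 74, 74, 74, 74, 74]
110 [77, 73, 73, 73, 74, 74, 76, 85, 98, 97, 83, 75, 73, 74, 74, 73, 73]
70 [78, 74, 74, 74, 74, 74, 77, 91, 105, 98, 81, 74, 74, 74, 73, 73, 73]
30 [78, 74, 74, 74, 74, 74, 80, 94, 104, 97, 81, 74, 73, 73, 74, 73, 73]
-10 [76, 73, 73, 74, 74, 75, 79, 93, 106, 98, 84, 81, 82, 83, 80, 77, 74]
-50 [88, 85, 85, 84, 85, 93, 122, 148, 142, 111, 90, 85, 85, 83, 79, 76, 75]
-90 [91, 86, 85, 85, 87, 100, 136, 166, 154, 115, 90, 85, 85, 84, 81, 77, 75]
-130 [91, 85, 85, 85, 86, 101, 143, 172, 155, 112, 87, 81, 79, 77, 76, 75, 75]
-170 [83, 76, 76, 76, 77, 83, 100, 115, 110, 93, 83, 80, 79, 80, 81, 83, 84]
top bar
-75 [219, 218, 218, 216, 206, 185, 175, 175, 154, 116, 92, 86, 86, 86, 86, 99, 134]
-95 [219, 219, 218, 217, 210, 192, 178, 177, 157, 116, 90, 86, 85, 85, 88, 104, 144]
-115 [219, 218, 218, 218, 218, 212, 198, 188, 164, 119, 90, 85, 86, 85, 88, 105, 146]
-135 [218, 218, 218, 218, 213, 200, 190, 185, 157, 113, 89, 85, 85, 84, 84, 101, 143]
-155 [181, 178, 181, 186, 182, 168, 168, 171, 146, 105, 83, 78, 
[... 563 characters left out ...]
, 65, 65, 65, 68, 86, 109, 110, 87, 68, 64, 64, 64, 64, 64, 64]
-130 [65, 65, 65, 65, 65, 69, 88, 111, 109, 85, 67, 64, 65, 65, 65, 65, 64]
-170 [61, 61, 61, 59, 58, 60, 71, 87, 86, 70, 58, 56, 56, 56, 57, 57, 56]
scene bar
-75 [79, 83, 98, 113, 120, 121, 120, 122, 114, 93, 79, 71, 67, 66, 66, 66, 66]
-95 [76, 81, 96, 114, 123, 124, 122, 122, 113, 95, 82, 72, 66, 64, 65, 65, 65]
-115 [76, 80, 93, 111, 121, 125, 127, 127, 115, 94, 81, 72, 66, 65, 66, 65, 65]
-135 [75, 78, 89, 107, 120, 126, 127, 127, 114, 93, 81, 71, 65, 64, 64, 64, 64]
-155 [74, 76, 85, 102, 118, 125, 129, 129, 115, 95, 82, 71, 64, 63, 63, 64, 63]
-175 [71, 72, 80, 99, 117, 125, 127, 125, 109, 88, 74, 64, 59, 59, 59, 59, 59]
```

The refined bar point in the cut-away is about (604.5, -104), so the grip should be at about (444.3, -114.3). I'll move above the bar and lower in stages, watching the force.

move_arm:
  plan:
    - {"tx": -1,"ty": -0.04,"tz": 0,"wx": 0,"wy": 0,"wz": 0}
    - {"tx": -1.3,"ty": -0.06,"tz": 0,"wx": 0,"wy": 0,"wz": 0}
    - {"tx": -1.2,"ty": -0.05,"tz": 0,"wx": 0,"wy": 0,"wz": 0}
    - {"tx": -0.8,"ty": -0.03,"tz": 0,"wx": 0,"wy": 0,"wz": 0}
    - {"tx": 0,"ty": 0,"tz": 0,"wx": 0,"wy": 0,"wz": 0}
    - {"tx": 0,"ty": 0,"tz": 0.8,"wx": 0,"wy": 0,"wz": 0}
    - {"tx": 0,"ty": 0,"tz": 0.8,"wx": 0,"wy": 0,"wz": 0}
    - {"tx": 0,"ty": 0,"tz": 0.8,"wx": 0,"wy": 0,"wz": 0}
    - {"tx": 0,"ty": 0,"tz": 0.8,"wx": 0,"wy": 0,"wz": 0}
    - {"tx": 0,"ty": 0,"tz": 0,"wx": 0,"wy": 0,"wz": 0}

```text
time_s: 6.88
ee_pos: [443.7, -115.1, 193.8]
ee_rot: [179.9, -0.2, -176.4]
force: [-0.5, -0.1, -2.0]
gripper_width: 14.7
gripper_force: 50.0
```

move_arm:
  plan:
    - {"tx": 0,"ty": 0,"tz": 0.4,"wx": 0,"wy": 0,"wz": 0}
    - {"tx": 0,"ty": 0,"tz": 0.4,"wx": 0,"wy": 0,"wz": 0}
    - {"tx": 0,"ty": 0,"tz": 0,"wx": 0,"wy": 0,"wz": 0}

```text
time_s: 7.13
ee_pos: [445.1, -115.5, 187.3]
ee_rot: [180.0, -0.1, -176.4]
force: [-1.2, 0.2, -2.1]
gripper_width: 14.7
gripper_force: 50.0
```

move_arm:
  plan:
    - {"tx": 0,"ty": 0,"tz": 0.4,"wx": 0,"wy": 0,"wz": 0}
    - {"tx": 0,"ty": 0,"tz": 0.4,"wx": 0,"wy": 0,"wz": 0}
    - {"tx": 0,"ty": 0,"tz": 0,"wx": 0,"wy": 0,"wz": 0}

```text
time_s: 7.38
ee_pos: [445.0, -115.4, 179.2]
ee_rot: [180.0, -0.1, -176.4]
force: [-0.0, -0.4, -1.0]
gripper_width: 14.8
gripper_force: 50.0
```

move_arm:
  plan:
    - {"tx": 0,"ty": 0,"tz": 0.3,"wx": 0,"wy": 0,"wz": 0}
    - {"tx": 0,"ty": 0,"tz": 0.3,"wx": 0,"wy": 0,"wz": 0}
    - {"tx": 0,"ty": 0,"tz": 0,"wx": 0,"wy": 0,"wz": 0}

```text
time_s: 7.63
ee_pos: [445.2, -115.5, 173.4]
ee_rot: [180.0, -0.0, -176.4]
force: [-0.2, -0.5, -2.3]
gripper_width: 14.7
gripper_force: 50.0
```

move_arm:
  plan:
    - {"tx": 0,"ty": 0,"tz": 0.3,"wx": 0,"wy": 0,"wz": 0}
    - {"tx": 0,"ty": 0,"tz": 0.3,"wx": 0,"wy": 0,"wz": 0}
    - {"tx": 0,"ty": 0,"tz": 0,"wx": 0,"wy": 0,"wz": 0}
    - {"tx": 0,"ty": 0,"tz": 0,"wx": 0,"wy": 0,"wz": 0}

```text
time_s: 7.97
ee_pos: [446.3, -115.6, 168.5]
ee_rot: [-180.0, 0.1, -176.4]
force: [-0.3, 1.0, 2.4]
gripper_width: 14.8
gripper_force: 50.0
```

move_arm:
  plan:
    - {"tx": 0,"ty": 0,"tz": 0.3,"wx": 0,"wy": 0,"wz": 0}
    - {"tx": 0,"ty": 0,"tz": 0.3,"wx": 0,"wy": 0,"wz": 0}
    - {"tx": 0,"ty": 0,"tz": 0,"wx": 0,"wy": 0,"wz": 0}
    - {"tx": 0,"ty": 0,"tz": 0,"wx": 0,"wy": 0,"wz": 0}

```text
time_s: 8.3
ee_pos: [444.8, -115.6, 161.8]
ee_rot: [180.0, -0.1, -176.4]
force: [-3.4, -0.7, 3.0]
gripper_width: 14.4
gripper_force: 50.0
```

Contact force has turned upward, so the hooks are bearing on the bar. I'll release slowly.

move_arm:
  plan:
    - {"tx": 0,"ty": 0,"tz": 0.3,"wx": 0,"wy": 0,"wz": 0}
    - {"tx": 0,"ty": 0,"tz": 0,"wx": 0,"wy": 0,"wz": 0}
  force: 5

```text
time_s: 8.47
ee_pos: [444.0, -115.5, 157.8]
ee_rot: [180.0, -0.2, -176.4]
force: [-4.1, -1.6, 2.0]
gripper_width: 15.3
gripper_force: 5.0
```

move_arm:
  plan:
    - {"tx": 0,"ty": 0,"tz": 0,"wx": 0,"wy": 0,"wz": 0}
    - {"tx": 0,"ty": 0,"tz": 0,"wx": 0,"wy": 0,"wz": 0}
    - {"tx": 0,"ty": 0,"tz": 0,"wx": 0,"wy": 0,"wz": 0}
    - {"tx": 0,"ty": 0,"tz": 0,"wx": 0,"wy": 0,"wz": 0}
    - {"tx": 0,"ty": 0,"tz": 0,"wx": 0,"wy": 0,"wz": 0}
    - {"tx": 0,"ty": 0,"tz": 0,"wx": 0,"wy": 0,"wz": 0}
  gripper: 5

```text
time_s: 8.97
ee_pos: [445.7, -115.6, 159.0]
ee_rot: [180.0, 0.0, -176.4]
force: [-0.7, 0.2, 1.6]
gripper_width: 49.4
gripper_force: 0.0
```

```bash
python3 - <<'E'
from h import *
import pickle
a=env.state(); print(a["ee_pos"].round(1),a["ee_rot"].round(1),a["force"].round(1))
for n in("wrist","scene"):
    f=grab_frame(n); pickle.dump(f,open("w2_%s.pkl"%n,"wb")); save(f,"w2_"+n)
    c=f["color"].astype(int); m=((c[...,0]>90)&(c[...,0]>2.2*c[...,1])&(c[...,0]>2.2*c[...,2])).astype(np.uint8)
    k,l,s,_=cv2.connectedComponentsWithStats(m); i=1+s[1:,4].argmax();print(n,s[i])
a=cv2.imread("pics/w2_scene.png")[170:250,240:360]; cv2.imwrite("pics/w2s.png",cv2.resize(a,None,fx=6,fy=6,interpolation=cv2.INTER_CUBIC))
E
```

```text
[ 445.7 -115.6  159. ] [ 180.     0.  -176.4] [-0.7  0.2  1.6]
wrist [ 265  125   28  136 3495]
scene [309 238   6  13  43]
```

View pics/w2s.png

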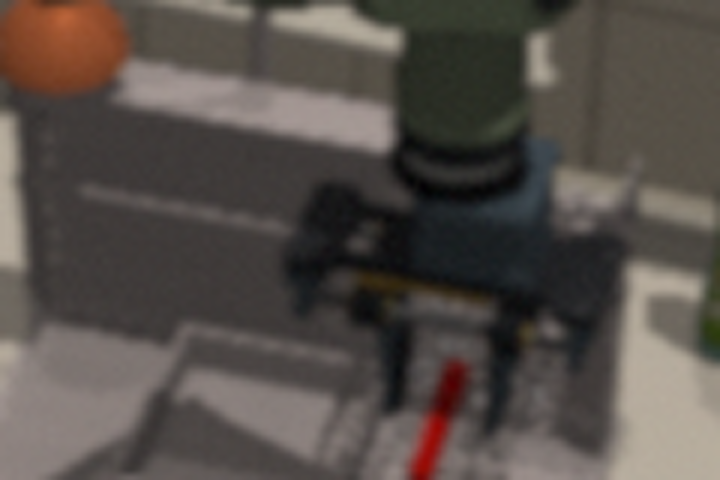

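The picture shows the red handle, from (455,370) to (425,470), between the opened fingers. The basket has stayed up at bar height, so it hangs in the cut-away. Next I'll lift clear and move to the basket's right side, close to the bar.

move_arm:
  plan:
    - {"tx": 0,"ty": 0,"tz": -1.5,"wx": 0,"wy": 0,"wz": 0}
    - {"tx": 0,"ty": 0,"tz": -3,"wx": 0,"wy": 0,"wz": 0}
    - {"tx": 0,"ty": 0,"tz": -4,"wx": 0,"wy": 0,"wz": 0}
    - {"tx": 0,"ty": 0,"tz": -3.5,"wx": 0,"wy": 0,"wz": 0}
    - {"tx": -3,"ty": -2,"tz": 0,"wx": 0,"wy": 0,"wz": 0}
    - {"tx": -3,"ty": -2,"tz": 0,"wx": 0,"wy": 0,"wz": 0}
    - {"tx": -3,"ty": -2,"tz": 0,"wx": 0,"wy": 0,"wz": 0}
    - {"tx": -3,"ty": -2,"tz": 0,"wx": 0,"wy": 0,"wz": 0}
    - {"tx": 0,"ty": 0,"tz": 0,"wx": 0,"wy": 0,"wz": 0}
    - {"tx": 0,"ty": 0,"tz": 0,"wx": 0,"wy": 0,"wz": 0}

```text
time_s: 9.9
ee_pos: [571.0, -188.6, 277.3]
ee_rot: [179.9, -0.1, -176.5]
force: [0.3, 0.2, -0.6]
gripper_width: 50.4
gripper_force: 0.0
```

move_arm:
  plan:
    - {"tx": 0,"ty": 0,"tz": 0,"wx": 0,"wy": 0,"wz": 0}
    - {"tx": 0,"ty": 0,"tz": 0,"wx": 0,"wy": 0,"wz": 0}
    - {"tx": 0,"ty": 0,"tz": 0,"wx": 0,"wy": 0,"wz": 0}
  gripper: 0

```text
time_s: 10.15
ee_pos: [569.4, -187.4, 279.6]
ee_rot: [-180.0, 0.0, -176.4]
force: [-0.4, -0.7, 0.4]
gripper_width: 32.6
gripper_force: 0.0
```

```bash
python3 - <<'E'
from h import *
import pickle
a=env.state(); print(a["ee_pos"].round(1),a["ee_rot"].round(1),a["force"].round(1),a["gripper_width"])
f=grab_frame("wrist"); pickle.dump(f,open("w3.pkl","wb")); save(f,"w3")
E
```

```text
[ 569.4 -187.4  279.6] [-180.     0.  -176.4] [-0.4 -0.7  0.4] 32.621979691263526
```

View pics/w3.png

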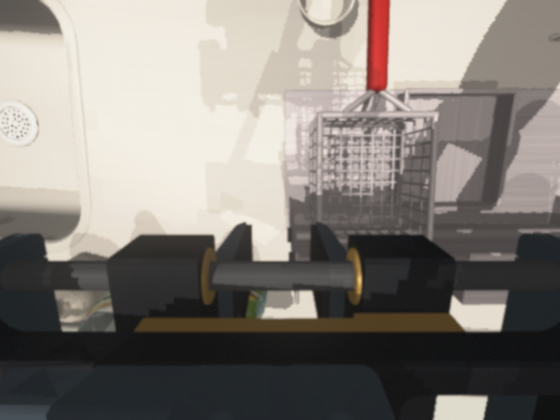

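The wrist view shows the basket hanging, with front rim corners at (320,112) and (438,115) and the handle joint at (377,90). The pan's front-left outer corner is at (515,95), its left side runs to about (503,205), and the foot sheet's front-right corner is at (287,90). I'll measure these.

```bash
python3 - <<'E'
from h import *
import pickle
f=pickle.load(open("w3.pkl","rb"))
g=lambda p,z:print(p,z,atz(f,p,z).round(1))
for p in((320,113),(438,116)): g(p,186)
c=f["color"].astype(int)
m=(c[...,0]>90)&(c[...,0]>2*c[...,1])&(c[...,0]>2*c[...,2])
for v in(10,40,70,85):
    x=np.where(m[v])[0]; print("handle",v,atz(f,((x.min()+x.max())/2,v),184-(85-v)*.06).round(1),x.min(),x.max())
g((515,95),41); g((503,205),41); g((287,90),5)
for v in(110,130,150,170,190,200):
    print(v,c[v,475:540].mean(1).round().astype(int).tolist())
E
```

```text
(320, 113) 186 [ 486.6 -160.8  186. ]
(438, 116) 186 [482.8 -65.1 186. ]
handle 10 [ 407.4 -122.   179.5] 369 388
handle 40 [ 428.9 -120.1  181.3] 369 387
handle 70 [ 451.  -118.4  183.1] 368 386
handle 85 [ 462.3 -117.6  184. ] 368 385
(515, 95) 41 [441.6  95.1  41. ]
(503, 205) 41 [580.8 112.5  41. ]
(287, 90) 5 [ 449.7 -186.6    5. ]
110 [126, 127, 127, 129, 128, 129, 127, 124, 124, 125, 125, 123, 124, 123, 124, 124, 124, 120, 109, 91, 79, 73, 70, 70, 70, 71, 70, 70, 71, 70, 70, 70, 69, 70, 71, 74, 90, 110, 120, 124, 124, 121, 120, 116, 110, 105, 101, 100, 99, 100, 98, 99, 99, 99, 99, 99, 99, 100, 99, 99, 99, 101, 106, 124, 148]
130 [130, 130, 130, 128, 126, 125, 124, 125, 125, 125, 125, 123, 125, 124, 121, 110, 92, 79, 72, 71, 70, 70, 71, 71, 71, 71, 69, 70, 70, 70, 70, 72, 76, 94, 111, 122, 125, 122, 109, 99, 95, 96, 99, 112, 135, 151, 161, 166, 169, 171, 170, 171, 171, 171, 171, 171, 172, 172, 172, 172, 172, 172, 172, 172, 172]
150 [103, 101, 100, 100, 100, 101, 99, 99, 99, 98, 99, 98, 93, 84, 77, 70, 70, 69, 70, 71, 71, 71, 71, 69, 69, 70, 69, 69, 70, 74, 82, 90, 97, 100, 99, 
[... 361 characters left out ...]
75, 176, 175, 176, 175, 175, 175, 174, 175, 175, 175, 175, 175, 175, 176, 175, 176, 175]
190 [98, 98, 98, 97, 97, 96, 91, 84, 76, 72, 69, 70, 70, 70, 70, 70, 70, 70, 69, 70, 69, 71, 71, 78, 88, 96, 101, 112, 134, 152, 160, 161, 161, 161, 160, 160, 161, 161, 160, 160, 160, 161, 160, 160, 160, 160, 159, 159, 159, 159, 160, 158, 159, 159, 159, 159, 159, 159, 159, 159, 159, 159, 158, 158, 158]
200 [92, 93, 92, 88, 86, 84, 80, 75, 71, 70, 70, 69, 70, 69, 70, 69, 68, 70, 69, 71, 73, 87, 114, 145, 168, 174, 167, 160, 161, 163, 163, 163, 163, 163, 163, 161, 163, 163, 163, 162, 162, 162, 162, 163, 162, 162, 162, 162, 162, 162, 161, 161, 161, 160, 161, 161, 161, 161, 159, 160, 160, 161, 161, 160, 160]
```

move_arm:
  plan:
    - {"tx": 0,"ty": 0,"tz": 2,"wx": 0,"wy": 0,"wz": 0}
    - {"tx": 0,"ty": 0,"tz": 3,"wx": 0,"wy": 0,"wz": 0}
    - {"tx": 0,"ty": 0,"tz": 3,"wx": 0,"wy": 0,"wz": 0}
    - {"tx": 0,"ty": 0,"tz": 2.2,"wx": 0,"wy": 0,"wz": 0}
    - {"tx": 0,"ty": 0,"tz": 1,"wx": 0,"wy": 0,"wz": 0}
    - {"tx": 0,"ty": 0,"tz": 0,"wx": 0,"wy": 0,"wz": 0}
    - {"tx": 0,"ty": 0,"tz": 0,"wx": 0,"wy": 0,"wz": 0}

```text
time_s: 10.78
ee_pos: [570.5, -188.0, 167.9]
ee_rot: [-180.0, 0.1, -176.4]
force: [1.0, 0.1, 0.3]
gripper_width: 0.2
gripper_force: 0.0
```

Hanging is confirmed: the basket is 95 mm wide at rim height with yaw about 4°. I'll push it along the bar to about 20 mm short, then measure again against the pan.

move_arm:
  plan:
    - {"tx": 0,"ty": 0.7,"tz": 0,"wx": 0,"wy": 0,"wz": 0}
    - {"tx": 0,"ty": 0.7,"tz": 0,"wx": 0,"wy": 0,"wz": 0}
    - {"tx": 0,"ty": 0.7,"tz": 0,"wx": 0,"wy": 0,"wz": 0}
    - {"tx": 0,"ty": 0.7,"tz": 0,"wx": 0,"wy": 0,"wz": 0}
    - {"tx": 0,"ty": 0.7,"tz": 0,"wx": 0,"wy": 0,"wz": 0}
    - {"tx": 0.01,"ty": 0.7,"tz": 0,"wx": 0,"wy": 0,"wz": 0}

```text
time_s: 11.28
ee_pos: [568.2, -146.8, 168.2]
ee_rot: [-179.8, 0.1, -176.4]
force: [-1.1, -5.9, 3.7]
gripper_width: 0.3
gripper_force: 3.1
```

move_arm:
  plan:
    - {"tx": 0.01,"ty": 0.8,"tz": 0,"wx": 0,"wy": 0,"wz": 0}
    - {"tx": 0.01,"ty": 0.8,"tz": 0,"wx": 0,"wy": 0,"wz": 0}
    - {"tx": 0.01,"ty": 0.8,"tz": 0,"wx": 0,"wy": 0,"wz": 0}
    - {"tx": 0.01,"ty": 0.8,"tz": 0,"wx": 0,"wy": 0,"wz": 0}
    - {"tx": 0.01,"ty": 0.8,"tz": 0,"wx": 0,"wy": 0,"wz": 0}
    - {"tx": 0.01,"ty": 0.8,"tz": 0,"wx": 0,"wy": 0,"wz": 0}
    - {"tx": 0.01,"ty": 0.8,"tz": 0,"wx": 0,"wy": 0,"wz": 0}
    - {"tx": 0,"ty": 0,"tz": 0,"wx": 0,"wy": 0,"wz": 0}

```text
time_s: 11.95
ee_pos: [563.5, -88.6, 167.7]
ee_rot: [180.0, 0.1, -176.4]
force: [0.1, -0.3, -0.7]
gripper_width: 0.5
gripper_force: 0.0
```

```bash
cat > hl.py <<'E'
from h import *
import pickle,sys
f=grab_frame("wrist"); n=sys.argv[1]; pickle.dump(f,open(n+".pkl","wb")); save(f,n)
a=env.state(); print(a["ee_pos"].round(1),a["force"].round(1))
c=f["color"].astype(int); m=(c[...,0]>90)&(c[...,0]>2*c[...,1])&(c[...,0]>2*c[...,2])
ys=np.where(m.any(1))[0]; print(ys.min(),ys.max()); P=[]
for v in np.linspace(ys.min()+3,ys.max()-3,6).astype(int):
    x=np.where(m[v])[0]; p=atz(f,((x.min()+x.max())/2,v),180); P.append(p); print(v,x.min(),x.max(),p.round(1))
P=np.array(P); k=np.polyfit(P[:,0],P[:,1],1); print("yaw",np.degrees(np.arctan(k[0])).round(2),"y@507",np.polyval(k,507).round(1))
E
python3 hl.py w4
```

```text
[563.2 -88.9 167.3] [-0.4  0.6 -0. ]
0 64
3 392 428 [436.7 -38.3 180. ]
14 392 428 [441.1 -37.6 180. ]
26 392 427 [446.  -37.1 180. ]
37 391 427 [450.6 -36.6 180. ]
49 391 426 [455.6 -36.  180. ]
61 408 411 [460.7 -34.7 180. ]
yaw 7.92 y@507 -28.6
```

move_arm:
  plan:
    - {"tx": 0.01,"ty": 0.8,"tz": 0,"wx": 0,"wy": 0,"wz": 0}
    - {"tx": 0.01,"ty": 0.8,"tz": 0,"wx": 0,"wy": 0,"wz": 0}
    - {"tx": 0.01,"ty": 0.8,"tz": 0,"wx": 0,"wy": 0,"wz": 0}
    - {"tx": 0.01,"ty": 0.8,"tz": 0,"wx": 0,"wy": 0,"wz": 0}
    - {"tx": 0.01,"ty": 0.8,"tz": 0,"wx": 0,"wy": 0,"wz": 0}
    - {"tx": 0.01,"ty": 0.5,"tz": 0,"wx": 0,"wy": 0,"wz": 0}
    - {"tx": 0,"ty": 0,"tz": 0,"wx": 0,"wy": 0,"wz": 0}
    - {"tx": 0,"ty": 0,"tz": 0,"wx": 0,"wy": 0,"wz": 0}

```text
time_s: 12.67
ee_pos: [559.6, -44.1, 166.7]
ee_rot: [179.9, -0.0, -176.4]
force: [-0.4, 0.2, -1.2]
gripper_width: 0.5
gripper_force: 0.0
```

```bash
python3 hl.py w5; python3 - <<'E'
from h import *
f=grab_frame("top"); save(f,"t5"); g=grab_frame("wrist"); save(g,"w5b")
a=cv2.resize(cv2.imread("pics/t5.png")[150:270,210:360],None,fx=3,fy=3,interpolation=cv2.INTER_CUBIC)
b=cv2.imread("pics/w5b.png")[:235,150:500]
cv2.imwrite("pics/c5.png",np.hstack([cv2.copyMakeBorder(b,0,360-235,0,0,0),a]))
E
```

```text
[559.6 -44.5 166.7] [0.  0.1 0.5]
0 66
3 395 431 [433.    7.3 180. ]
15 394 431 [437.8   7.9 180. ]
27 393 430 [442.7   8.2 180. ]
39 393 430 [447.7   9.  180. ]
51 392 429 [452.7   9.3 180. ]
63 410 413 [457.8  10.6 180. ]
yaw 7.09 y@507 16.4
```

View pics/c5.png

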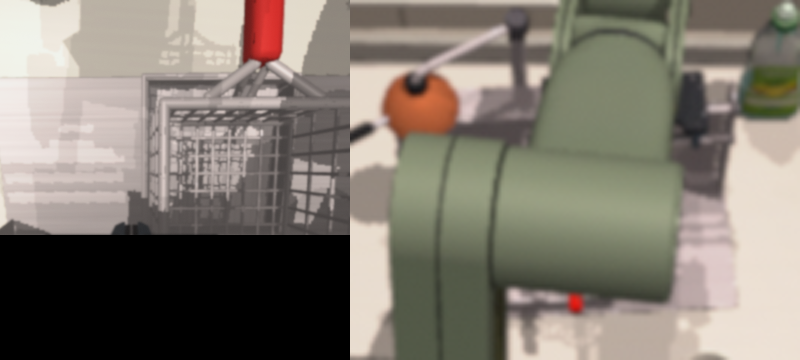

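Left half: the wrist view shows the basket hanging square, and the pan's front-right rim corner is at full-frame (292,75), with its right rim running down to about (300,200). Right half: the top view shows the lamp clear of the arm. I'll compute the pan centre from both rims.

```bash
python3 - <<'E'
from h import *
import pickle
f=pickle.load(open("w5.pkl","rb")); g=pickle.load(open("w3.pkl","rb")); c=f["color"].astype(int).mean(2)
for v in(90,110,130,150,170): print(v,c[v,284:316].round().astype(int).tolist())
for p in((293,76),(293,90),(294,110),(295,130),(296,150),(297,170)): print("R",p,atz(f,p,41).round(1))
for p in((511,110),(508.5,130),(505,150),(502,170),(498.5,190)): print("L in",p,atz(g,p,41).round(1))
EO=None
E
```

```text
90 [192, 192, 192, 191, 190, 184, 171, 166, 174, 172, 158, 144, 133, 120, 111, 114, 122, 125, 126, 124, 124, 125, 140, 164, 178, 176, 172, 179, 182, 172, 161, 155]
110 [190, 190, 189, 186, 184, 178, 171, 173, 188, 189, 172, 158, 147, 131, 117, 111, 113, 118, 121, 129, 145, 155, 146, 141, 151, 164, 176, 193, 199, 193, 179, 163]
130 [186, 182, 179, 178, 177, 173, 163, 163, 172, 171, 158, 149, 138, 125, 129, 141, 149, 153, 153, 146, 131, 113, 112, 129, 143, 150, 168, 187, 182, 162, 153, 153]
150 [175, 173, 173, 172, 171, 167, 160, 160, 169, 168, 158, 148, 136, 122, 125, 136, 146, 153, 155, 145, 135, 125, 120, 129, 152, 172, 188, 202, 207, 196, 178, 160]
170 [168, 168, 168, 168, 167, 163, 156, 158, 165, 163, 154, 150, 138, 122, 124, 137, 138, 138, 139, 143, 155, 157, 150, 145, 148, 154, 173, 188, 179, 161, 155, 151]
R (293, 76) [445.  -40.3  41. ]
R (293, 90) [456.7 -39.5  41. ]
R (294, 110) [473.6 -37.3  41. ]
R (295, 130) [491.1 -35.2  41. ]
R (296, 150) [509.1 -32.9  41. ]
R (297, 170) [527.6 -30.6  41. ]
L in (511, 110) [459.5  94.3  41. ]
L in (508.5, 130) [483.7  96.9  41. ]
L in (505, 150) [508.7  98.2  41. ]
L in (502, 170) [534.4 100.3  41. ]
L in (498.5, 190) [561.  101.8  41. ]
```

Pan centre is at y ≈ 31 at x = 507, which is about 38 at the bar line. The hook middle is at about 22, so 16 mm remain.

move_arm:
  plan:
    - {"tx": 0.01,"ty": 0.4,"tz": 0,"wx": 0,"wy": 0,"wz": 0}
    - {"tx": 0,"ty": 0.4,"tz": 0,"wx": 0,"wy": 0,"wz": 0}
    - {"tx": 0.01,"ty": 0.4,"tz": 0,"wx": 0,"wy": 0,"wz": 0}
    - {"tx": 0,"ty": 0.4,"tz": 0,"wx": 0,"wy": 0,"wz": 0}
    - {"tx": 0,"ty": 0,"tz": 0,"wx": 0,"wy": 0,"wz": 0}
    - {"tx": 0,"ty": 0,"tz": 0,"wx": 0,"wy": 0,"wz": 0}

```text
time_s: 13.32
ee_pos: [558.7, -28.6, 166.9]
ee_rot: [179.9, 0.0, -176.4]
force: [0.6, 0.8, -0.3]
gripper_width: 0.6
gripper_force: 0.0
```

move_arm:
  plan:
    - {"tx": 0,"ty": -0.6,"tz": 0,"wx": 0,"wy": 0,"wz": 0}
    - {"tx": 0,"ty": -1.5,"tz": 0,"wx": 0,"wy": 0,"wz": 0}
    - {"tx": 0,"ty": -1.5,"tz": 0,"wx": 0,"wy": 0,"wz": 0}
    - {"tx": 0,"ty": 0,"tz": -3,"wx": 0,"wy": 0,"wz": 0}
    - {"tx": 0,"ty": 0,"tz": -3.5,"wx": 0,"wy": 0,"wz": 0}
    - {"tx": 0,"ty": 0,"tz": -3,"wx": 0,"wy": 0,"wz": 0}
    - {"tx": 1.3,"ty": 2.7,"tz": 0,"wx": 0,"wy": 0,"wz": 0}
    - {"tx": 1.3,"ty": 2.7,"tz": 0,"wx": 0,"wy": 0,"wz": 0}
    - {"tx": 1.3,"ty": 0,"tz": 0,"wx": 0,"wy": 0,"wz": 0}
    - {"tx": 0,"ty": 0,"tz": 0,"wx": 0,"wy": 0,"wz": 0}
    - {"tx": 0,"ty": 0,"tz": 0,"wx": 0,"wy": 0,"wz": 0}

```text
time_s: 14.23
ee_pos: [518.8, -14.0, 262.3]
ee_rot: [-180.0, 0.1, -176.4]
force: [0.4, 0.0, 0.3]
gripper_width: 0.3
gripper_force: 0.0
```

```bash
python3 hl.py w6
```

```text
[519.3 -14.3 262.1] [-0.4  0.2  0.5]
17 139
20 331 347 [371.4  19.  180. ]
43 329 347 [386.6  19.9 180. ]
66 329 346 [402.3  21.2 180. ]
89 328 346 [418.5  22.5 180. ]
112 328 345 [435.2  23.8 180. ]
136 328 344 [453.2  25.3 180. ]
yaw 4.47 y@507 29.4
```

View pics/w6.png

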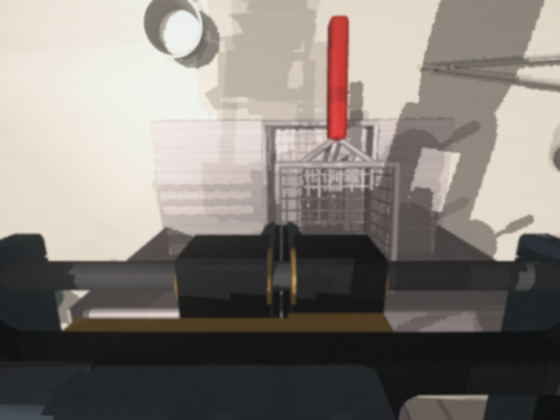

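The view shows the pan's front rim from (264,122) to (381,122), and the basket's handle coming down to (337,138).

```bash
python3 - <<'E'
from h import *
import pickle
f=pickle.load(open("w6.pkl","rb")); c=f["color"].astype(int).mean(2)
for v in(124,127,145,155): print(v,c[v,256:276].round().astype(int).tolist(),c[v,368:392].round().astype(int).tolist())
a,b=atz(f,(264,122),41),atz(f,(381,122),41); print(a.round(1),b.round(1),np.linalg.norm(a-b))
m=(a+b)/2; print("pan line at x=507",m[1]+(507-m[0])*np.tan(np.radians(4.1)))
for p,z in(((337,136),184),((339,20),174),((277,164),186),((399,164),186)): print(p,atz(f,p,z).round(1))
E
```

```text
124 [222, 222, 222, 221, 216, 202, 189, 183, 174, 169, 169, 168, 169, 168, 170, 172, 172, 172, 172, 171] [171, 171, 173, 174, 175, 178, 181, 190, 204, 200, 187, 193, 203, 207, 207, 208, 207, 207, 207, 207, 208, 208, 208, 207]
127 [221, 221, 221, 220, 216, 206, 197, 183, 163, 146, 134, 133, 137, 134, 126, 120, 116, 115, 114, 114] [85, 84, 89, 96, 106, 137, 178, 202, 211, 201, 186, 190, 200, 203, 204, 203, 204, 204, 203, 204, 204, 204, 203, 203]
145 [221, 221, 220, 220, 215, 203, 197, 201, 196, 179, 152, 129, 131, 140, 142, 133, 125, 124, 138, 170] [97, 96, 96, 105, 140, 185, 206, 209, 194, 178, 182, 193, 198, 198, 199, 198, 196, 193, 189, 183, 176, 166, 145, 126]
155 [219, 219, 219, 218, 213, 203, 198, 205, 201, 180, 155, 138, 139, 138, 122, 105, 98, 98, 101, 125] [127, 113, 108, 126, 163, 189, 200, 192, 167, 154, 169, 184, 186, 181, 174, 172, 169, 168, 160, 142, 123, 109, 101, 99]
[443.5 -39.1  41. ] [434.7 101.6  41. ] 140.96476085347444
pan line at x=507 36.08878713161558
(337, 136) [453.2  25.4 184. ]
(339, 20) [369.5  19.9 174. ]
(277, 164) [477.4 -19.7 186. ]
(399, 164) [471.4  75.9 186. ]
```

In one picture, the basket's middle is within about 3 mm of the pan's along the bar. Now the lamp. I'll work out the sweep path for the closed fingers on the outer side of its handle.

move_arm:
  plan:
    - {"tx": 0,"ty": 0,"tz": -3,"wx": 0,"wy": 0,"wz": 0}
    - {"tx": 0,"ty": 0,"tz": -3,"wx": 0,"wy": 0,"wz": 0}
    - {"tx": 0,"ty": 0,"tz": -3,"wx": 0,"wy": 0,"wz": 0}
    - {"tx": -0.78,"ty": 3.5,"tz": 0,"wx": 0,"wy": 0,"wz": 0}
    - {"tx": -0.78,"ty": 3.6,"tz": 0,"wx": 0,"wy": 0,"wz": 0}
    - {"tx": -0.78,"ty": 3.6,"tz": 0,"wx": 0,"wy": 0,"wz": 0}
    - {"tx": -0.78,"ty": 3.6,"tz": 0,"wx": 0,"wy": 0,"wz": 0}
    - {"tx": -0.78,"ty": 3.6,"tz": 0,"wx": 0,"wy": 0,"wz": 0}
    - {"tx": -0.78,"ty": 3.6,"tz": 0,"wx": 0,"wy": 0,"wz": 0}
    - {"tx": -0.78,"ty": 3.6,"tz": 0,"wx": 0,"wy": 0,"wz": 0}
    - {"tx": -0.78,"ty": 3.4,"tz": 0,"wx": 0,"wy": 0,"wz": 0}
    - {"tx": 0,"ty": 0,"tz": 0,"wx": 0,"wy": 0,"wz": 0}

```text
time_s: 15.28
ee_pos: [564.8, 280.2, 349.7]
ee_rot: [179.8, -0.1, -176.2]
force: [-0.8, -0.7, -0.3]
gripper_width: 0.3
gripper_force: 0.0
```

```bash
cat > sw.py <<'E'
from h import *
st=(595.8,17.4,np.radians(4.1)); c,s=np.cos(st[2]),np.sin(st[2])
a=env.state(); p=np.array(a["ee_pos"]); yw=np.radians(a["ee_rot"][2]); print(p.round(1),a["ee_rot"].round(2),a["force"].round(1))
X=np.array([np.cos(yw),np.sin(yw)]); Y=np.array([np.sin(yw),-np.cos(yw)])
def P(th,r,d):
    t=np.radians(th); x=46-r*np.cos(t)+d*np.sin(t); y=50+r*np.sin(t)+d*np.cos(t); return np.array([st[0]+c*x-s*y,st[1]+s*x+c*y])
q=p[:2]
for th,r,d in [(57,203,60),(57,203,40)]+[(t,203,26) for t in(57,51,45,39,33,27,21,15,9,3,-3,-9,-14.7)]:
    w=P(th,r,d); e=w-q; print(th,w.round(1),"tx %.2f ty %.2f"%(e@X/10,e@Y/10),np.linalg.norm(e).round(1)); q=w
E
python3 sw.py; python3 - <<'E'
from h import *
# present lamp position as seen from the top camera
f=grab_frame("top"); c=f["color"].astype(int); m=((c[...,0]>120)&(c[...,0]>1.6*c[...,1])&(c[...,1]>1.2*c[...,2])).astype(np.uint8); m[:, :210]=0; m[:140]=0;m[215:]=0;m[:,290:]=0
k,l,s,ce=cv2.connectedComponentsWithStats(m); i=1+s[1:,4].argmax(); print(s[i],ce[i],atz(f,ce[i],275).round(1))
E
```

```text
[564.8 280.2 349.7] [ 1.7983e+02 -7.0000e-02 -1.7618e+02] [-0.8 -0.7 -0.3]
57 [563.5 268.7] tx 0.21 ty -1.14 11.6
57 [547.6 256.6] tx 1.67 ty -1.10 20.0
57 [536.4 248.2] tx 1.17 ty -0.77 14.0
51 [518.4 236.5] tx 1.87 ty -1.04 21.4
45 [501.7 223.1] tx 1.76 ty -1.23 21.4
39 [486.5 208. ] tx 1.62 ty -1.40 21.4
33 [473.  191.4] tx 1.46 ty -1.57 21.4
27 [461.2 173.5] tx 1.29 ty -1.71 21.4
21 [451.4 154.5] tx 1.10 ty -1.84 21.4
15 [443.7 134.5] tx 0.91 ty -1.94 21.4
9 [438.1 113.8] tx 0.70 ty -2.03 21.4
3 [434.6  92.7] tx 0.48 ty -2.09 21.4
-3 [433.5  71.3] tx 0.26 ty -2.13 21.4
-9 [434.5  49.9] tx 0.04 ty -2.14 21.4
-14.7 [437.6  29.8] tx -0.17 ty -2.03 20.4Traceback (most recent call last):
  File "<stdin>", line 4, in <module>
ValueError: attempt to get argmax of an empty sequence
```

move_arm:
  plan:
    - {"tx": 0,"ty": 0,"tz": 2.5,"wx": 0,"wy": 0,"wz": 0}
    - {"tx": 0,"ty": 0,"tz": 2.5,"wx": 0,"wy": 0,"wz": 0}
    - {"tx": 0,"ty": 0,"tz": 2.5,"wx": 0,"wy": 0,"wz": 0}
    - {"tx": 0,"ty": 0,"tz": 1.9,"wx": 0,"wy": 0,"wz": 0}
    - {"tx": 0.2,"ty": -1.1,"tz": 0,"wx": 0,"wy": 0,"wz": 0}
    - {"tx": 0.8,"ty": -0.55,"tz": 0,"wx": 0,"wy": 0,"wz": 0}
    - {"tx": 0.8,"ty": -0.55,"tz": 0,"wx": 0,"wy": 0,"wz": 0}
    - {"tx": 0.6,"ty": -0.4,"tz": 0,"wx": 0,"wy": 0,"wz": 0}
    - {"tx": 0.6,"ty": -0.4,"tz": 0,"wx": 0,"wy": 0,"wz": 0}
    - {"tx": 0,"ty": 0,"tz": 0,"wx": 0,"wy": 0,"wz": 0}

```text
time_s: 16.17
ee_pos: [534.3, 241.7, 259.7]
ee_rot: [180.0, 0.1, -176.5]
force: [-1.0, -0.2, -0.5]
gripper_width: 0.6
gripper_force: 0.0
```

move_arm:
  plan:
    - {"tx": 0.95,"ty": -0.52,"tz": 0,"wx": 0,"wy": 0,"wz": 0}
    - {"tx": 0.95,"ty": -0.52,"tz": 0,"wx": 0,"wy": 0,"wz": 0}
    - {"tx": 0.88,"ty": -0.62,"tz": 0,"wx": 0,"wy": 0,"wz": 0}
    - {"tx": 0.88,"ty": -0.62,"tz": 0,"wx": 0,"wy": 0,"wz": 0}

```text
time_s: 16.5
ee_pos: [499.4, 217.3, 258.3]
ee_rot: [180.0, 0.0, -176.4]
force: [1.5, -0.5, 0.0]
gripper_width: 0.5
gripper_force: 0.4
```

move_arm:
  plan:
    - {"tx": 0.81,"ty": -0.7,"tz": 0,"wx": 0,"wy": 0,"wz": 0}
    - {"tx": 0.81,"ty": -0.7,"tz": 0,"wx": 0,"wy": 0,"wz": 0}
    - {"tx": 0.73,"ty": -0.78,"tz": 0,"wx": 0,"wy": 0,"wz": 0}
    - {"tx": 0.73,"ty": -0.78,"tz": 0,"wx": 0,"wy": 0,"wz": 0}
    - {"tx": 0.65,"ty": -0.85,"tz": 0,"wx": 0,"wy": 0,"wz": 0}
    - {"tx": 0.65,"ty": -0.85,"tz": 0,"wx": 0,"wy": 0,"wz": 0}

```text
time_s: 17.0
ee_pos: [458.6, 167.6, 258.0]
ee_rot: [180.0, 0.0, -176.4]
force: [1.1, 0.6, 0.1]
gripper_width: 0.6
gripper_force: 0.4
```

```bash
python3 - <<'E'
from h import *
a=env.state(); print(a["ee_pos"].round(1),a["force"].round(1))
for n in("top","scene"):
    f=grab_frame(n); save(f,"L1"+n); c=f["color"].astype(int); m=((c[...,0]>60)&(c[...,0]>1.7*c[...,1])&(c[...,0]>1.7*c[...,2])).astype(np.uint8)
    k,l,s,ce=cv2.connectedComponentsWithStats(m)
    for i in range(1,k):
        if s[i,4]>25: print(n,s[i],ce[i].round(1),atz(f,ce[i],275).round(1))
E
```

```text
[458.6 167.6 258. ] [1.1 0.6 0.1]
top [537 144  23   3  37] [547.8 145. ] [ 735.9 -893.3  275. ]
top [159 166  11   8  60] [164.1 169.9] [617.2 410.6 275. ]
scene [249 180  23  17 245] [260.8 189. ] [496.2 101.9 275. ]
scene [267 222  12  21 116] [272.6 232. ] [301.6 -21.6 275. ]
```

The lamp is following: in the scene view the shade has moved from (250,177) to (261,189). I'll continue the sweep.

move_arm:
  plan:
    - {"tx": 0.55,"ty": -0.9,"tz": 0,"wx": 0,"wy": 0,"wz": 0}
    - {"tx": 0.55,"ty": -0.9,"tz": 0,"wx": 0,"wy": 0,"wz": 0}
    - {"tx": 0.45,"ty": -0.97,"tz": 0,"wx": 0,"wy": 0,"wz": 0}
    - {"tx": 0.45,"ty": -0.97,"tz": 0,"wx": 0,"wy": 0,"wz": 0}
    - {"tx": 0.35,"ty": -1.0,"tz": 0,"wx": 0,"wy": 0,"wz": 0}
    - {"tx": 0.35,"ty": -1.0,"tz": 0,"wx": 0,"wy": 0,"wz": 0}
    - {"tx": 0.24,"ty": -1.05,"tz": 0,"wx": 0,"wy": 0,"wz": 0}
    - {"tx": 0.24,"ty": -1.05,"tz": 0,"wx": 0,"wy": 0,"wz": 0}
    - {"tx": 0.13,"ty": -1.06,"tz": 0,"wx": 0,"wy": 0,"wz": 0}
    - {"tx": 0.13,"ty": -1.06,"tz": 0,"wx": 0,"wy": 0,"wz": 0}

```text
time_s: 17.93
ee_pos: [431.1, 65.8, 258.0]
ee_rot: [180.0, 0.0, -176.4]
force: [0.2, -0.4, 0.6]
gripper_width: -0.1
gripper_force: 0.4
```

```bash
python3 sw.py | head -1; python3 - <<'E'
from h import *
f=grab_frame("scene"); save(f,"L2"); c=f["color"].astype(int); m=((c[...,0]>60)&(c[...,0]>1.7*c[...,1])&(c[...,0]>1.7*c[...,2])).astype(np.uint8)
k,l,s,ce=cv2.connectedComponentsWithStats(m)
for i in range(1,k):
    if s[i,4]>25: print(s[i],ce[i].round(1))
H=np.array([638.1,70.6])
for th in(57,30,0,-5,-15,-20):
    t=np.radians(th-4.1); w=H+125*np.array([-np.cos(t),np.sin(t)]); print(th,w.round(1),[proj(f,[*w,z])[0].round(1).tolist() for z in(252,273,294)])
E
```

```text
[431.1  65.8 258. ] [ 1.7999e+02  2.0000e-02 -1.7644e+02] [ 0.2 -0.4  0.6]
[270 187  11   6  39] [275.4 189.6]
[268 193  15   9  77] [274.7 196.8]
[267 222  12  21 117] [272.6 231.9]
57 [562.7 170.3] [[250.9, 179.8], [250.6, 175.1], [250.4, 170.4]]
30 [525.7 125.2] [[258.2, 188.1], [258.0, 183.4], [257.8, 178.6]]
0 [513.4  61.7] [[273.4, 193.9], [273.3, 189.1], [273.2, 184.3]]
-5 [514.7  50.8] [[276.4, 194.3], [276.3, 189.6], [276.2, 184.8]]
-15 [520.   29.7] [[282.5, 194.8], [282.5, 190.0], [282.4, 185.2]]
-20 [524.   19.6] [[285.6, 194.8], [285.6, 190.0], [285.6, 185.2]]
```

move_arm:
  plan:
    - {"tx": 0.04,"ty": -1.0,"tz": 0,"wx": 0,"wy": 0,"wz": 0}
    - {"tx": 0,"ty": -1.0,"tz": 0,"wx": 0,"wy": 0,"wz": 0}
    - {"tx": -0.05,"ty": -0.8,"tz": 0,"wx": 0,"wy": 0,"wz": 0}
    - {"tx": 0,"ty": 0,"tz": 0,"wx": 0,"wy": 0,"wz": 0}
    - {"tx": 0,"ty": 0,"tz": 0,"wx": 0,"wy": 0,"wz": 0}

```text
time_s: 18.4
ee_pos: [432.9, 38.4, 257.8]
ee_rot: [-180.0, -0.0, -176.5]
force: [-0.6, -0.2, 0.4]
gripper_width: 0.6
gripper_force: 0.0
```

move_arm:
  plan:
    - {"tx": 0,"ty": 0.8,"tz": 0,"wx": 0,"wy": 0,"wz": 0}
    - {"tx": 1,"ty": 2,"tz": 0,"wx": 0,"wy": 0,"wz": 0}
    - {"tx": 2,"ty": 3,"tz": -1,"wx": 0,"wy": 0,"wz": 0}
    - {"tx": 0,"ty": 4,"tz": -1,"wx": 0,"wy": 0,"wz": 0}
    - {"tx": 0,"ty": 4,"tz": 0,"wx": 0,"wy": 0,"wz": 0}
    - {"tx": 0,"ty": 4,"tz": 0,"wx": 0,"wy": 0,"wz": 0}
    - {"tx": 0,"ty": 4,"tz": 0,"wx": 0,"wy": 0,"wz": 0}
    - {"tx": 0,"ty": 4,"tz": 0,"wx": 0,"wy": 0,"wz": 0}
    - {"tx": 0,"ty": 4,"tz": 0,"wx": 0,"wy": 0,"wz": 0}
    - {"tx": 0,"ty": 4,"tz": 0,"wx": 0,"wy": 0,"wz": 0}
    - {"tx": 0,"ty": 0,"tz": 0,"wx": 0,"wy": 0,"wz": 0}
    - {"tx": 0,"ty": 0,"tz": 0,"wx": 0,"wy": 0,"wz": 0}

```text
time_s: 19.4
ee_pos: [380.8, 376.6, 277.0]
ee_rot: [-179.9, -0.1, -176.2]
force: [0.1, -1.1, -0.1]
gripper_width: 0.2
gripper_force: 0.0
```

```bash
python3 - <<'E'
from h import *
import pickle
a=env.state(); print(a["ee_pos"].round(1),a["force"].round(1))
out=[]
for n,(x0,y0,x1,y1) in{"top":(215,160,345,265),"scene":(230,165,360,270)}.items():
    f=grab_frame(n); pickle.dump(f,open("L3%s.pkl"%n,"wb")); save(f,"L3"+n); c=f["color"].astype(int); m=((c[...,0]>60)&(c[...,0]>1.7*c[...,1])&(c[...,0]>1.7*c[...,2])).astype(np.uint8)
    k,l,s,ce=cv2.connectedComponentsWithStats(m)
    for i in range(1,k):
        if s[i,4]>25: print(n,s[i],ce[i].round(1))
    out.append(cv2.resize(cv2.imread("pics/L3%s.png"%n)[y0:y1,x0:x1],None,fx=3,fy=3,interpolation=cv2.INTER_CUBIC))
cv2.imwrite("pics/L3.png",np.hstack(out))
H=np.array([638.1,70.6])
for th in(-5,-10,-15,-20):
    t=np.radians(th-4.1); w=H+125*np.array([-np.cos(t),np.sin(t)]); print(th,proj(f,[*w,273])[0])
E
```

```text
[380.8 376.6 277. ] [ 0.1 -1.1 -0.1]
top [537 144  23   3  37] [547.8 145. ]
top [263 189  25  22 402] [275.1 200.1]
top [277 227   7  27 127] [279.5 240.3]
scene [269 184  23  18 288] [279.7 193.2]
scene [267 222  12  21 120] [272.5 232.1]
-5 [276.27946769 189.58394657]
-10 [279.34843667 189.88272546]
-15 [282.45596216 190.01872703]
-20 [285.57464494 189.99054883]
```

View pics/L3.png

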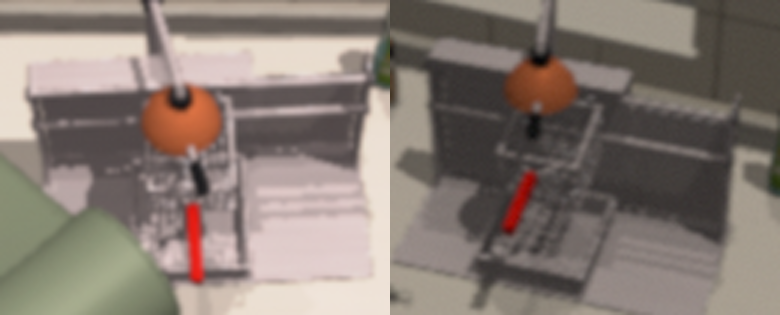

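The basket hangs under the lip over the pan, its handle at (195,245) in the left half. The lamp is over it with the shade at (180,120). I'll check the sideways offsets.

```bash
python3 - <<'E'
from h import *
import pickle
for n,sh in(("top",(275.3,199.5)),("scene",(280,193))):
    f=pickle.load(open("L3%s.pkl"%n,"rb")); c=f["color"].astype(int)
    m=(c[...,0]>60)&(c[...,0]>1.7*c[...,1])&(c[...,0]>1.7*c[...,2]); m[:218]=0; m[:,300:]=0; m[:,:260]=0
    y,x=np.where(m); k=np.polyfit(y,x,1); a,b=[(np.polyval(k,v),v) for v in(y.min(),y.max())]
    A,B=atz(f,a,183),atz(f,b,172); h=atz(f,sh,275); yaw=np.arctan2(A[1]-B[1],A[0]-B[0])
    for ya in(yaw,np.radians(4)):
        M=(A+B)/2; d=h[:2]-M[:2]; print(n,A.round(1),B.round(1),h.round(1),np.degrees(ya).round(1),"lat",(-np.sin(ya)*d[0]+np.cos(ya)*d[1]).round(1))
E
```

```text
top [455.7  27.5 183. ] [366.3  20.6 172. ] [507.1  37.8 275. ] 4.4 lat 6.4
top [455.7  27.5 183. ] [366.3  20.6 172. ] [507.1  37.8 275. ] 4.0 lat 7.0
scene [450.2  25.2 183. ] [355.8  17.4 172. ] [498.6  30.5 275. ] 4.7 lat 1.3
scene [450.2  25.2 183. ] [355.8  17.4 172. ] [498.6  30.5 275. ] 4.0 lat 2.5
```

The lamp is 2–7 mm off the basket's middle (limit 25 mm), and the basket is about 3 mm off the pan's (limit 15 mm). The robot is clear, so I'll hand in.

```bash
python3 -c "
from workcell import env
print(env.job_done())"
```

```text
the job is handed in; nothing more can be done
None
```

I handed the job in: the basket hangs on the bar about 3 mm off the pan's middle, and the lamp is 2–7 mm off the basket's middle by my camera measurements. The hand-in gave no verdict.

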